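# Catch the thread and screw the pump's filler plug home

## Robot

A 6-joint arm with a two-finger parallel gripper is mounted at the origin on the work surface. World frame = base frame: x ahead of the robot, y to its left, z up, the work surface at z = 0. Lengths are in mm, angles in rad, forces in N, time in s.
With the tool pointing down it reaches from about 350 to 775 mm from the base axis. Payload 7.3 kg.
Tool frame: the origin (TCP) lies between the finger pads; the fingertips stand 8 mm ahead of it and the grasp point (between the pads) lies 11 mm behind it; y points along the fingers, z is the direction in which the jaws open and shut, and the axes are right-handed (so a half turn about y gives the same grasp; the last joint's range is limited). The gripper opens to 92 mm and grips with 3 to 60 N. Pads are 19 mm wide; open, the fingers measure 130 mm over their backs; the gripper's body (75 mm by 190 mm) begins 47 mm behind the grasp point.
Start: joints at [1.12, 0.342, 1.524, -0, 1.275, -0.146], TCP at [157.539, 500.825, 234.741] pointing down, gripper open.
Joint ranges: [-2.53, 2.53], [-0.77, 2.02], [0.04, 2.7], [-1, 4.14], [0.28, 2.66], [-3.11, 3.11]. Speed limits (rad/s): [2.57, 2.57, 3.14, 3.14, 3.14, 3.14].

## Interface

Orientations are given as [roll, pitch, yaw] about the fixed x, y, z axes, in that order (R = Rz(yaw) Ry(pitch) Rx(roll)).
In Python, from plant import bot, vision, job gives the robot as it stands. The module is installed in compiled form; this text tells all that it offers.
- The arm moves only by the tool arm_command, never from a script. Its argument "deltas" is a list of rows, each a list of 4 numbers: the shift along the tool's x, y, z in m, then the turn about the tool's y in degrees. In form: [[x, y, z, twist], ...]. A call has 1 to 5 rows; each row shifts and turns the commanded pose from where the row before left it, along the tool's axes as they then stand; what a row does not reach is not made up. A row lasts 1/10 s, in which the tool goes at most 50 mm and 8.59 degrees, less where a joint would pass 70% of its speed; a pose out of reach is approached as far as the arm can. A call is refused whole if a number of a shift passes 0.05 or a number of a turn 8.59, either way. A call with a gripper value outside its range is refused whole. "claw" is the closure in counts, from 0 (fully open) to 255 (shut), set as the call begins (left out, the last holds). The fingers move at their own pace and stop on an object; the grip force is fixed at half the most. Time passes only in rows, so rows that do not move let the fingers close. It gives the time, the measured TCP pose, the force and the opening at its end, in the units of the state.
- bot.get_obs(): the state, without advancing time (a new reading comes with each control period).
- vision.capture(name): name is "side" or "top" or "wrist"; returns a dict with "img" (480x640x3 uint8, red, green, blue), "camera_matrix" (3x3 intrinsics, pixels), "dist_coeffs" ([k1, k2, p1, p2, k3] as OpenCV has them; the pictures are not rectified), "world_to_cam" (4x4, takes a point from world to camera coordinates); the wrist camera has in their place "mount" (4x4, takes a point from camera to tool coordinates, whose origin is the TCP and whose axes are the tool frame's). Camera axes: x right, y down, z forward; pixel columns grow to the right and rows downward; lengths in mm; the calibration is good to about 2 mm. A picture is of the moment at which its call begins: read the wrist's pose just before it. There is no depth.
- job.close_job(): hands the job in, once; it reports no verdict.
Trained networks look in a picture, given as the dict that the camera call returned (one of the last four; its "shot" number tells which), for a name from the list of things; names that differ only in an ending like _2 or _b are one class to them, and where a whole thing is asked for, a point or a joint stands for the part that bears it (a point fixed in the world has none). Each returns a list of dicts, best first, with "confidence" (0 to 1); they miss things now and then, are a little off and sometimes report something else, mostly with a low value. They report only what shows in the picture. A call takes as long as a camera call. They do not tell look-alikes from the thing itself.
- vision.find_in(picture, name): "xyz" ([x, y, z] in mm, in the coordinates of the camera as it stood for that picture, good to about 4 mm: the middle of the surface that is visible of it).
- vision.regions_of(picture, name): "mask" (480x640 bool, what is visible of it).
The state is a dict: "time": time; "joint_positions": joint angles; "dq": joint speeds; "tau": joint torques, N m; "tool_pos": TCP position; "tcp_rot": TCP orientation; "contact_force": force on the tool from outside, world axes, zero at the start; "moment": the same for the moment, N m; "grip_width": finger opening in mm.
Only numpy, scipy, OpenCV 4.12 (cv2) and the standard library are available. Lean on these libraries where they do the work, as an engineer would, in place of code of your own. Each camera call takes 0.05 s, during which the arm holds its last target. There are 200 camera calls.

## Task

The oil in the bench vacuum pump has been topped up and its winged filler plug left standing loose in the filler neck, the lugs resting on top of the thread. Bear down lightly on the plug and turn it backward (counter-clockwise seen from above) until you feel it drop in at the thread start, then screw it forward (clockwise) until its flange is fully down on the neck and it is snug. Keep it square, never lift it out or force it, leave the parts on the bench alone, and let go at the end.

Things in the scene. Friction and masses are not known exactly. Their poses are not given: they have to be found in the camera images.
- neck_mouth (a point): Centre of the rim of the filler neck on the pump's oil case, 178 mm above the bench; light metal, 59 mm across; z up along its axis. On the rim a flat rubber gasket stands 0.2 to 1.7 mm high (worn, varies). Inside are two opposite right-handed threads, lead 12 mm a turn, with blunt starts; where they start is hidden and varies.
- pump: The bench vacuum pump, fixed: grey oil case 125 x 130 mm, 142 mm high, origin on the bench under the neck's axis, motor lying towards its -y. An O-ring in the neck's bore grips the plug's stem: the plug needs about 4 to 6 N to slide down, so it does not fall by itself.
- plug_wing (a point): Centre of the wing of the black plastic filler plug, to be grasped: an upright bar 46 mm long (its x), 12 mm thick (y), from 5 to 29 mm above the flange's underside; this point is 17 mm above that underside. Flange 64 mm across, 5 mm thick. Plug about 85 g, loose, upright in the neck. At the start the flange's underside is 11 mm above the rim; at the thread start it drops 8 mm.
- plug_pointer (a point): End of the wing over the small pointer rib on the flange, 23 mm from the wing's centre along the plug's +x. From where the plug starts, 29 to 86 degrees backward (counter-clockwise from above) brings it to the thread start, with some 14 degrees of play there; from there it is 55 to 115 degrees forward to snug.
- thread: The plug's two lugs (one with the plug), 46 mm across, 4 mm high, below the wing's ends, inside the neck; origin on the axis at the flange's underside. Bear down with about 9 N. Snug is 0.3 to 0.7 N m of turning moment, which rises by some 0.3 N m per 3 degrees once the flange is clamped. The lugs strip under more than 50 N (about 1 N m, or bearing down that hard).
- shell_center (a point): Loose white plastic radio shell, an open tray 140 x 220 x 50 mm; the point is at its centre, half-way up. Leave alone.
- shaft_center (a point): Loose brass tuning shaft, 110 mm long with two square collars of 16 mm, lying on the bench; its centre. Leave alone.
- trim_center (a point): Loose chrome trim bar 12 x 200 x 7 mm lying on the bench; its centre. Leave alone.
- core_center (a point): Loose dark ferrite core, a 26 mm disc 21 mm high; its centre. Leave alone.
There are look-alikes about, which are no part of the job. Of the things that look like the part that bears plug_wing, the middle-sized one is meant.

How it is judged:
By the outcome, as a careful person would: the job done as asked, in the order asked, and still so for the second after the job is handed in, with the robot touching nothing.
It also fails if it takes over 64 s, if anything falls off the work surface, if the arm or the gripper's body presses on something with over 40 N, if the wrist force passes 120 N, or if a joint passes its speed limit or range.

## Working session

There is one attempt and no reset: what is moved stays moved. The work goes in short steps, Python scripts to look and compute and a tool call to move; the robot and the scene stay as the last step left them, time stands still between calls to the robot, and variables do not carry over. Pictures are saved under pics/ and viewed, about 8 in all and at most 12, crops included, and the job is handed in when it is done.

Besides the shell and the picture viewer there is one more tool, called after "Emit:" as name([rows], argument=value, ...), one row to a line, values as JSON. arm_command: Moves the arm, as the interface text tells. Its arguments: {"type":"object","properties":{"deltas":{"type":"array","items":{"type":"array","items":{"type":"number"}}},"claw":{"type":"number"}},"required":["deltas"]}

```bash
mkdir -p pics; cat > h.py <<'E'
import numpy as np, cv2
from scipy.spatial.transform import Rotation as R
from plant import bot, vision, job
def Ttool(o):
    T=np.eye(4); T[:3,:3]=R.from_euler('xyz',o['tcp_rot']).as_matrix(); T[:3,3]=o['tool_pos']; return T
def cap(n):
    o=bot.get_obs(); p=vision.capture(n)
    c2w=Ttool(o)@p['mount'] if n=='wrist' else np.linalg.inv(p['world_to_cam'])
    return p,np.array(c2w)
def ray(p,c2w,uv,z):
    q=cv2.undistortPoints(np.array(uv,float).reshape(-1,1,2),p['camera_matrix'],np.array(p['dist_coeffs'])).reshape(-1,2)
    d=np.c_[q,np.ones(len(q))]@c2w[:3,:3].T; o=c2w[:3,3]
    return o+d*((z-o[2])/d[:,2])[:,None]
def proj(p,c2w,X):
    w=np.linalg.inv(c2w); return cv2.projectPoints(np.array(X,float).reshape(-1,1,3),cv2.Rodrigues(w[:3,:3])[0],w[:3,3],p['camera_matrix'],np.array(p['dist_coeffs']))[0].reshape(-1,2)
def save(n,im): cv2.imwrite('pics/'+n+'.png',im[...,::-1])
E
python3 - <<'E'
from h import *
np.set_printoptions(precision=1,suppress=True)
o=bot.get_obs();print(o); print(Ttool(o)[:3,:3])
ims=[]
for n in('top','side'):
    p,c=cap(n); ims.append(p['img']); print(n,c[:3,3])
    for t in('plug_wing','plug_pointer','neck_mouth'):
        for r in vision.find_in(p,t)[:4]:
            X=c[:3,:3]@r['xyz']+c[:3,3]; print(n,t,round(r['confidence'],2),X,proj(p,c,X)[0])
save('top',ims[0]);save('side',ims[1])
E
```

```text
{'time': 0.0, 'joint_positions': array([ 1.1,  0.3,  1.5, -0. ,  1.3, -0.1]), 'dq': array([ 0., -0.,  0.,  0., -0.,  0.]), 'tau': array([ -0. , -43.1, -24.4,   0.1,   0.1,  -0. ]), 'tool_pos': array([157.4, 500.4, 234. ]), 'tcp_rot': array([-1.6,  0. , -0.3]), 'contact_force': array([-0.1, -0.8, -0.9]), 'moment': array([ 0. , -0. , -0.1]), 'grip_width': 91.70649940364791}
[[ 1.  -0.   0.3]
 [-0.3 -0.   1. ]
 [-0.  -1.  -0. ]]
top [ 301.8  -14.1 1452.7]
top plug_wing 0.79 [363.6  34.3  25.9] [290.5 303.4]
top plug_wing 0.71 [583.6 185.5  50.7] [228.7 208.8]
top plug_wing 0.61 [542.6   5.9 194.1] [303.2 215.8]
top plug_pointer 0.8 [546.8   1.8 193.8] [305.2 214. ]
top plug_pointer 0.8 [370.9  35.7  23.9] [290.  300.3]
top plug_pointer 0.7 [587.3 184.7  50. ] [229.2 207.3]
top neck_mouth 0.79 [575.7 -90.4 135.6] [347.1 207. ]
side [398.2 536.5 806. ]
side plug_wing 0.95 [551.3  10.2 194.2] [292.2 214.4]
side plug_wing 0.66 [369.7  40.5  22.5] [379.7 288.4]
side plug_wing 0.59 [589.2 191.4  55.6] [258.9 331.9]
side plug_wing 0.23 [ 499.1 -375.6    8.3] [343.9 157.4]
side plug_pointer 0.76 [369.6  44.3  27.1] [379.9 288.8]
side plug_pointer 0.64 [590.2 193.9  53.9] [258.2 333.4]
side plug_pointer 0.62 [548.7   8.  199.7] [293.6 211.7]
side plug_pointer 0.22 [575.9   8.8 130.1] [282.7 233.8]
side neck_mouth 0.58 [577.4   7.5 129. ] [282.1 233.6]
```

View pics/top.png

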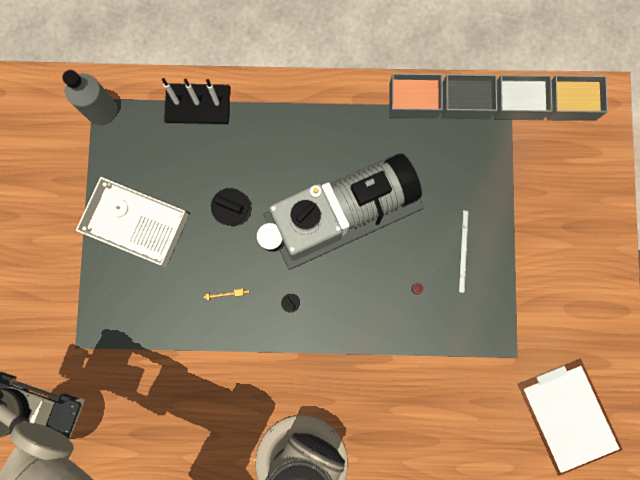

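View pics/side.png

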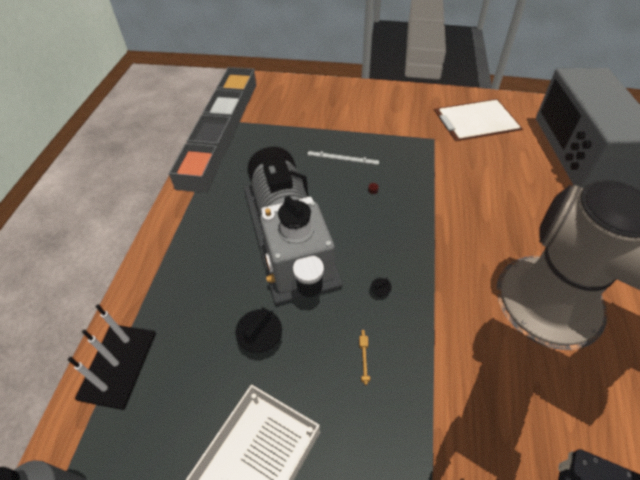

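Top view: middle-sized plug on the pump at (305,214), its wing running from lower-left to upper-right. The big look-alike is at (231,207) and the small one at (290,303). The side view agrees, with the plug at (294,212).

```bash
cat >> h.py <<'E'
def delta(target):
    o=bot.get_obs();T=Ttool(o); return T[:3,:3].T@(np.array(target)-T[:3,3])/1000
E
python3 - <<'E'
from h import *
np.set_printoptions(precision=4,suppress=True)
p,c=cap('wrist');print(p['mount']);print(delta([500,10,400]), Ttool(bot.get_obs())[:3,:3])
E
```

```text
[[   0.0001    0.9664    0.2569  -69.846 ]
 [   0.0001   -0.2569    0.9664 -149.771 ]
 [   1.       -0.0001   -0.0001   -1.8611]
 [   0.        0.        0.        1.    ]]
[ 0.474  -0.1653 -0.3654] [[ 0.9539 -0.      0.3001]
 [-0.3001 -0.0001  0.9539]
 [-0.     -1.     -0.0001]]
```

Emit:
arm_command([
  [0.0347,-0.013,-0.0238,0],
  [0.0347,-0.013,-0.0238,0],
  [0.0347,-0.013,-0.0238,0],
  [0.0347,-0.013,-0.0238,0],
  [0.0347,-0.013,-0.0238,0],
])

```text
time: 0.95
tool_pos: [288.0, 333.8, 300.4]
tcp_rot: [-1.57, -0.0, -0.304]
contact_force: [0.6, -0.0, -1.0]
grip_width: 91.7
```

Emit:
arm_command([
  [0.0347,-0.006,-0.0238,0],
  [0.0347,-0.006,-0.0238,0],
  [0.0347,-0.006,-0.0238,0],
  [0.0347,-0.006,-0.0238,0],
  [0.0347,-0.006,-0.0238,0],
])

```text
time: 1.45
tool_pos: [417.9, 168.1, 330.2]
tcp_rot: [-1.57, -0.0, -0.305]
contact_force: [0.9, 0.3, 0.9]
grip_width: 92.2
```

Emit:
arm_command([
  [0.0347,0,-0.0238,0],
  [0.0347,0,-0.0238,0],
  [0.0347,0,-0.0238,0],
  [0.0347,0,-0.0238,0],
  [0.0347,0,-0.0238,0],
])

```text
time: 1.95
tool_pos: [547.7, 2.5, 329.8]
tcp_rot: [-1.57, -0.0, -0.305]
contact_force: [0.2, -0.3, 0.6]
grip_width: 91.8
```

```bash
python3 - <<'E'
from h import *
np.set_printoptions(precision=2,suppress=True)
o=bot.get_obs();print(o['time'],o['joint_positions'],o['tool_pos'],o['tcp_rot'])
p,c=cap('wrist');save('w1',p['img'])
for t in('plug_wing','plug_pointer','neck_mouth'):
    for r in vision.find_in(p,t)[:3]:
        X=c[:3,:3]@r['xyz']+c[:3,3]; print(t,round(r['confidence'],2),X,proj(p,c,X)[0])
E
```

```text
1.95 [-0.14  0.33  1.28  0.    1.53 -1.4 ] [547.71   2.51 329.79] [-1.57 -0.   -0.31]
plug_wing 0.88 [545.34  -4.34 191.68] [315.84 231.16]
plug_wing 0.81 [367.06  35.19  24.47] [304.53  54.37]
plug_wing 0.66 [586.84 175.43  51.09] [461.74 194.25]
plug_pointer 0.76 [547.46  -4.17 191.28] [316.76 233.22]
plug_pointer 0.75 [584.31 182.84  49.86] [466.7  190.48]
plug_pointer 0.69 [364.8   35.79  24.68] [304.41  52.19]
neck_mouth 0.81 [546.62 -33.77 134.02] [290.69 227.59]
neck_mouth 0.28 [388.99 179.36  13.38] [421.33  36.4 ]
```

View pics/w1.png

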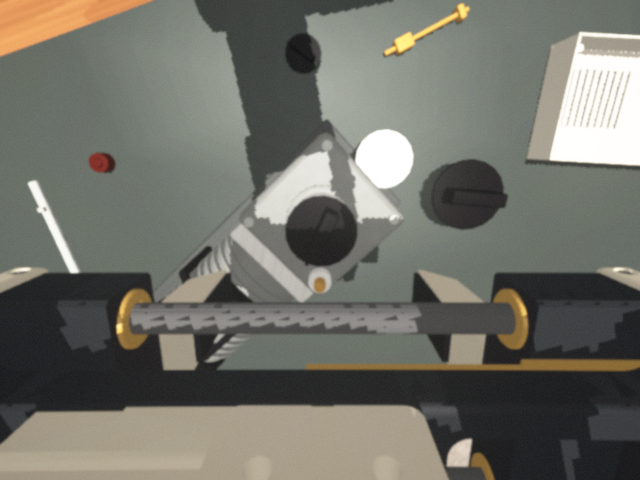

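Wrist view: the plug is at (321,230). The wing is dim, from about (318,228) to (338,208) in shadow. I'll crop it with the contrast raised.

```bash
python3 - <<'E'
from h import *
np.set_printoptions(precision=2,suppress=True)
out=[]
for n in('wrist','top'):
    p,c=cap(n)
    for r in vision.regions_of(p,'plug_wing')[:3]:
        m=r['mask'];ys,xs=np.nonzero(m);(cx,cy),rad=cv2.minEnclosingCircle(np.c_[xs,ys].astype(np.float32));print(n,r['confidence'],m.sum(),cx,cy,rad,xs.mean(),ys.mean(), ray(p,c,[[cx,cy]],194.)[0])
    u,v=(321,230) if n=='wrist' else (306,214)
    h=50 if n=='wrist' else 30
    im=p['img'][v-h:v+h,u-h:u+h].astype(float)
    im=np.clip((im/110)**.6*255,0,255).astype(np.uint8)
    out.append(cv2.resize(im,(400,400),interpolation=cv2.INTER_CUBIC))
save('c1',np.hstack(out))
E
```

```text
wrist 0.97 4005 319.257568359375 232.56277465820312 36.7538948059082 319.6936329588015 231.94282147315855 [545.77  -0.59 194.  ]
wrist 0.91 1111 301.0 54.346153259277344 19.75544548034668 300.9216921692169 54.176417641764175 [407.66  28.78 194.  ]
wrist 0.81 3962 468.6014404296875 196.60145568847656 37.55274200439453 467.4477536597678 194.84729934376577 [554.14 130.05 194.  ]
top 0.83 1001 229.5 206.59091186523438 18.257326126098633 228.92607392607394 206.34965034965035 [559.57 163.6  194.  ]
top 0.56 371 304.5 215.5 13.946425437927246 303.1913746630728 218.93530997304583 [543.4    3.28 194.  ]
```

View pics/c1.png

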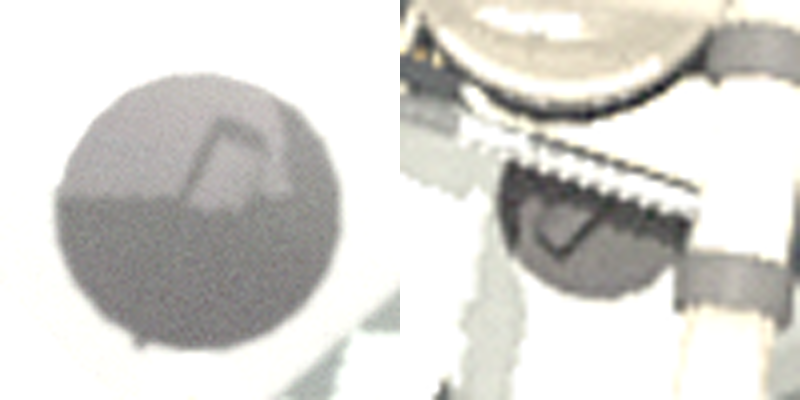

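Left crop (wrist): the flange disc is clear. The wing's far end is at crop (220,122)–(265,145), and a pointer nub sticks out at (140,345). I'll compute angles and refine them with averaged, stretched images.

```bash
python3 - <<'E'
from h import *
np.set_printoptions(precision=2,suppress=True)
p,c=cap('wrist'); a=np.mean([p['img'].astype(float)]+[vision.capture('wrist')['img'].astype(float) for _ in range(5)],0).mean(2)
im=a[180:280,271:371]; 
g=cv2.resize(np.clip((im-10)/45*255,0,255).astype(np.uint8),(400,400),interpolation=cv2.INTER_CUBIC)
g=cv2.createCLAHE(6,(4,4)).apply(g)
t=cv2.imread('pics/top.png').astype(float).mean(2)[189:239,281:331]
g2=cv2.resize(np.clip(t/90*255,0,255).astype(np.uint8),(400,400),interpolation=cv2.INTER_CUBIC)
cv2.imwrite('pics/c2.png',np.hstack([g,g2]))
e=ray(p,c,[[317.3,228.8],[326,210.5]],218.);d=e[1]-e[0];print('edge',e,np.degrees(np.arctan2(d[1],d[0])))
q=ray(p,c,[[306,266],[319.5,232.3]],194.);d=q[0]-q[1];print('ptr',q,np.degrees(np.arctan2(d[1],d[0])))
E
```

```text
edge [[536.65   2.35 218.  ]
 [524.52  13.42 218.  ]] 137.59811949657163
ptr [[571.78 -19.83 194.  ]
 [545.51   1.24 194.  ]] -38.738778590214714
```

View pics/c2.png

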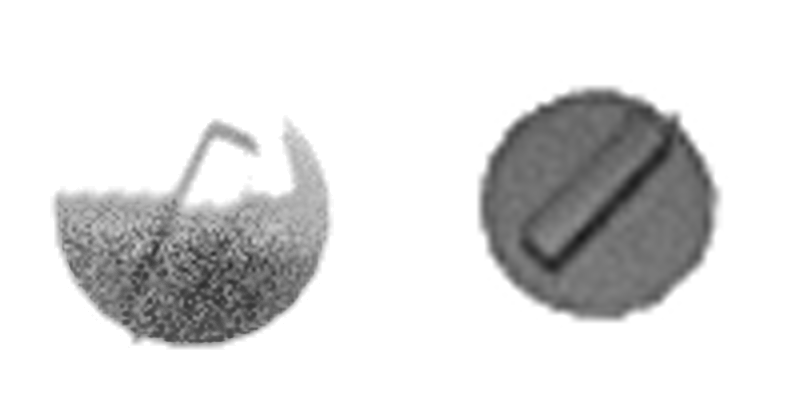

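Right crop (top view): the wing's edges run from (521,240) to (640,110) and from (553,268) to (670,150), with the pointer at (676,118). Flange centre is about (600,203).

```bash
python3 - <<'E'
from h import *
np.set_printoptions(precision=2,suppress=True)
p,c=cap('top')
f=lambda x,y:[(x-400+.5)/8+281-.5,(y+.5)/8+189-.5]
for a,b in(((521,240),(640,110)),((551,262),(668,145))):
    e=ray(p,c,[f(*a),f(*b)],218.);d=e[1]-e[0];print(e[:,:2],np.degrees(np.arctan2(d[1],d[0])))
e=ray(p,c,[f(600,203),f(676,116)],194.);d=e[1]-e[0];print(e,np.degrees(np.arctan2(d[1],d[0])),np.linalg.norm(d))
print(bot.get_obs()['tool_pos'])
E
```

```text
[[531.95  21.19]
 [567.07  -9.15]] -40.81487319985936
[[526.28  13.24]
 [557.89 -16.65]] -43.38800564477052
[[546.82   1.09 194.  ]
 [570.78 -18.68 194.  ]] -39.52058008211033 31.06190580816594
[546.79   4.33 329.89]
```

Emit:
arm_command([
  [0,0.01,0,7.8],
  [0,0.01,0,7.8],
  [0,0.01,0,7.8],
  [0,0,0,0],
])

```text
time: 3.1
tool_pos: [546.3, 4.2, 298.4]
tcp_rot: [-1.572, 0.002, -0.714]
contact_force: [0.3, 0.3, 0.1]
grip_width: 92.0
```

```bash
python3 - <<'E'
from h import *
np.set_printoptions(precision=4,suppress=True)
P=[]
for _ in range(6):
    o=bot.get_obs();P.append(o['tool_pos']);p,c=cap('wrist')
print(np.std(P,0));T=Ttool(o);print(np.mean(P,0),T[:3,:3],o['joint_positions'],o['time'],o['contact_force'],o['moment'])
print(T[:3,:3].T@(np.array([546.2,1.2,204])-np.mean(P,0)))
m=vision.regions_of(p,'plug_wing')[0]['mask'];ys,xs=np.nonzero(m);(cx,cy),r=cv2.minEnclosingCircle(np.c_[xs,ys].astype(np.float32));print(cx,cy,r,ray(p,c,[[cx,cy]],192.))
save('w2',cv2.resize(np.clip((p['img'][150:330,230:410].astype(float)/100)**.6*255,0,255).astype(np.uint8),(540,540)))
E
```

```text
[0.3263 0.0442 0.7064]
[546.891    4.0967 299.7955] [[ 0.7576  0.0012  0.6527]
 [-0.6527 -0.0001  0.7576]
 [ 0.001  -1.      0.0007]] [-0.1327  0.3417  1.3431  0.0001  1.4556 -0.9924] 3.35 [0.3529 0.065  0.568 ] [-0.033  -0.0322  0.0409]
[ 1.2743 95.795  -2.712 ]
319.9130554199219 241.0869598388672 39.958961486816406 [[546.0452   0.2028 192.    ]]
```

View pics/w2.png

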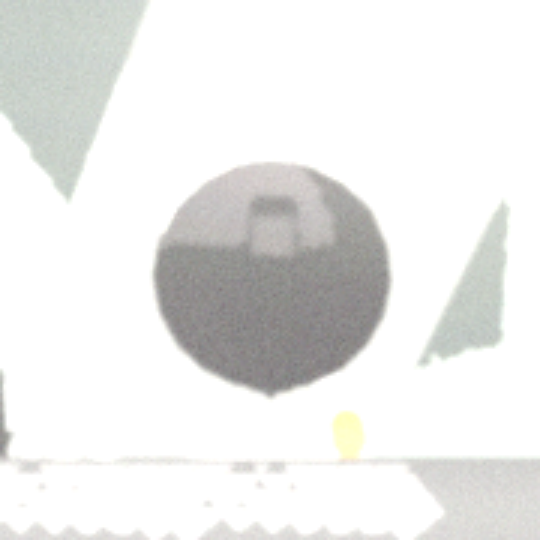

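The wing lies straight up and down in the picture at crop x≈273, with the pointer nub at (270,395), so the jaws are aligned.

Emit:
arm_command([
  [0.001,0.03,-0.002,0],
  [0,0.03,0,0],
  [0,0.023,0,0],
  [0,0,0,0],
])

```text
time: 3.85
tool_pos: [544.7, 2.1, 214.0]
tcp_rot: [-1.574, 0.005, -0.713]
contact_force: [-0.1, 0.4, -0.4]
grip_width: 91.9
```

Emit:
arm_command([
  [0,0.006,0,0],
  [0,0.005,0,0],
  [0,0,0,0],
])

```text
time: 4.15
tool_pos: [546.6, 1.9, 206.1]
tcp_rot: [-1.57, -0.001, -0.713]
contact_force: [0.7, 0.4, 1.2]
grip_width: 91.9
```

```bash
cat > st.py <<'E'
from h import *
np.set_printoptions(precision=3,suppress=True)
L=[]
for _ in range(3):
    o=bot.get_obs();L.append(np.r_[o['tool_pos'],o['tcp_rot'],o['contact_force'],o['moment']]);vision.capture('top')
m=np.mean(L,0);print('t',o['time'],'pos',m[:3],'rot',m[3:6],'F',m[6:9],'M',m[9:],'q6',o['joint_positions'][5],'w',o['grip_width'])
E
python3 st.py
```

```text
t 4.25 pos [546.635   1.879 206.283] rot [-1.57  -0.001 -0.713] F [0.726 0.357 0.413] M [-0.036  0.024 -0.009] q6 -0.9945350806312068 w 92.0520553729066
```

Emit:
arm_command([
  [0,0,0,0],
  [0,0,0,0],
  [0,0,0,0],
  [0,0,0,0],
  [0,0,0,0],
], claw=205)

```text
time: 4.8
tool_pos: [546.4, 1.9, 205.7]
tcp_rot: [-1.571, -0.0, -0.713]
contact_force: [-0.7, -0.2, 0.5]
grip_width: 56.5
```

```bash
python3 st.py; python3 - <<'E'
from h import *
p,c=cap('wrist');save('w3',p['img'])
E
```

```text
t 4.9 pos [546.366   1.907 205.716] rot [-1.571  0.    -0.713] F [-0.263 -0.102  0.583] M [-0.041 -0.01   0.023] q6 -0.9944750320100194 w 48.45229997717917
```

View pics/w3.png

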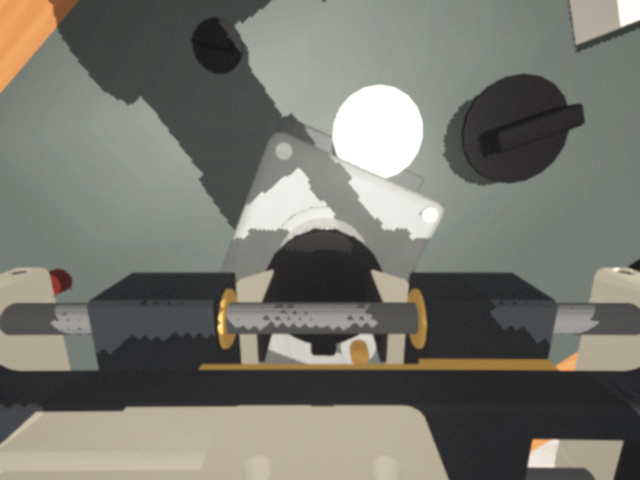

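The plug sits between the closing fingers, centred near column 322. Closing fully.

Emit:
arm_command([
  [0,0,0,0],
  [0,0,0,0],
  [0,0,0,0],
  [0,0,0,0],
  [0,0,0,0],
], claw=255)

```text
time: 5.5
tool_pos: [546.5, 1.9, 205.8]
tcp_rot: [-1.57, -0.0, -0.713]
contact_force: [0.3, -0.6, -0.5]
grip_width: 11.8
```

Emit:
arm_command([
  [0,0,0,0],
  [0,0,0,0],
  [0,0,0,0],
  [0,0,0,0],
])

```text
time: 5.9
tool_pos: [546.5, 1.9, 205.8]
tcp_rot: [-1.57, -0.0, -0.713]
contact_force: [1.4, -0.0, -0.1]
grip_width: 11.8
```

```bash
python3 st.py
```

```text
t 6.0 pos [546.479   1.933 205.781] rot [-1.57  -0.    -0.713] F [1.295 0.434 0.643] M [ 0.038 -0.188  0.045] q6 -0.9944508080785229 w 11.62747404623514
```

Emit:
arm_command([
  [0,0.0005,0,0],
  [0,0,0,0],
])

```text
time: 6.25
tool_pos: [546.5, 1.9, 205.7]
tcp_rot: [-1.57, -0.001, -0.713]
contact_force: [-0.3, 0.3, 4.6]
grip_width: 11.7
```

```bash
python3 st.py
```

```text
t 6.35 pos [546.494   1.915 205.709] rot [-1.57  -0.001 -0.713] F [-0.536  0.51   4.913] M [ 0.089 -0.019  0.002] q6 -0.9944765485846087 w 11.762251883064653
```

Emit:
arm_command([
  [0,0.0005,0,0],
  [0,0,0,-2],
  [0,0,0,-3],
  [0,0,0,-3],
])

```text
time: 6.8
tool_pos: [546.6, 1.9, 205.7]
tcp_rot: [-1.57, -0.001, -0.572]
contact_force: [-0.8, 0.7, 8.3]
grip_width: 11.5
```

```bash
python3 st.py
```

```text
t 6.9 pos [546.636   1.915 205.652] rot [-1.57  -0.001 -0.571] F [-1.244  0.518  8.21 ] M [ 0.183  0.138 -0.145] q6 -1.1353712828635065 w 11.740556192409715
```

Emit:
arm_command([
  [0,0.0001,0,-4],
  [0,0,0,-4],
  [0,0,0,-4],
  [0,0,0,-4],
])

```text
time: 7.35
tool_pos: [546.7, 1.7, 205.6]
tcp_rot: [-1.571, -0.002, -0.292]
contact_force: [-1.6, -0.2, 8.1]
grip_width: 11.4
```

Emit:
arm_command([
  [0,0,0,-3],
  [0,0,0,0],
])

```text
time: 7.55
tool_pos: [546.6, 1.6, 205.6]
tcp_rot: [-1.571, -0.002, -0.241]
contact_force: [-0.8, -1.0, 8.5]
grip_width: 11.7
```

```bash
python3 st.py
```

```text
t 7.65 pos [546.643   1.594 205.599] rot [-1.571 -0.002 -0.242] F [-0.99  -0.362  8.092] M [-0.098  0.183  0.   ] q6 -1.465650657675033 w 11.563447792670553
```

Emit:
arm_command([
  [0,0,0,-2.5],
  [0,0,0,-2.5],
])

```text
time: 7.9
tool_pos: [546.7, 1.5, 205.5]
tcp_rot: [-1.571, -0.002, -0.153]
contact_force: [-1.2, -0.8, 6.9]
grip_width: 11.9
```

Emit:
arm_command([
  [0,0,0,-2],
  [0,0,0,-2],
])

```text
time: 8.1
tool_pos: [546.6, 1.6, 205.2]
tcp_rot: [-1.571, -0.001, -0.084]
contact_force: [-0.5, -1.0, 3.9]
grip_width: 11.8
```

Force fell from 8.5 to 3.9 N and z is dropping, which looks like the thread start. Following it down without turning.

Emit:
arm_command([
  [0,0.0007,0,0],
  [0,0.0005,0,0],
  [0,0,0,0],
])

```text
time: 8.4
tool_pos: [546.7, 1.5, 204.7]
tcp_rot: [-1.572, -0.002, -0.085]
contact_force: [-1.6, -1.5, 10.4]
grip_width: 11.8
```

```bash
python3 st.py
```

```text
t 8.5 pos [546.67    1.5   204.677] rot [-1.572 -0.002 -0.085] F [-1.754 -1.67  10.067] M [-0.124  0.37   0.127] q6 -1.6227061278829185 w 11.453797172603336
```

Emit:
arm_command([
  [0,0,0,-2],
  [0,0,0,0],
])

```text
time: 8.75
tool_pos: [546.6, 1.5, 204.1]
tcp_rot: [-1.572, -0.001, -0.049]
contact_force: [0.1, -1.6, 6.7]
grip_width: 11.7
```

Emit:
arm_command([
  [0,0,0,-2],
  [0,0,0,0],
])

```text
time: 8.95
tool_pos: [546.5, 1.4, 203.6]
tcp_rot: [-1.572, -0.001, -0.015]
contact_force: [0.4, -2.2, 3.6]
grip_width: 11.8
```

Emit:
arm_command([
  [0,0.0007,0,0],
  [0,0,0,0],
  [0,0,0,0],
])

```text
time: 9.25
tool_pos: [546.5, 1.5, 203.0]
tcp_rot: [-1.572, -0.001, -0.016]
contact_force: [-0.2, -1.3, 5.1]
grip_width: 11.7
```

Emit:
arm_command([
  [0,0.0005,0,-1],
  [0,0,0,-1],
  [0,0,0,0],
])

```text
time: 9.55
tool_pos: [546.4, 1.6, 202.1]
tcp_rot: [-1.571, -0.0, 0.02]
contact_force: [0.9, -3.5, 1.7]
grip_width: 11.4
```

Emit:
arm_command([
  [0,0.0007,0,0],
  [0,0.0005,0,0],
  [0,0,0,0],
])

```text
time: 9.85
tool_pos: [546.4, 1.7, 201.0]
tcp_rot: [-1.571, -0.0, 0.02]
contact_force: [0.9, -3.9, 2.7]
grip_width: 11.5
```

```bash
python3 st.py
```

```text
t 9.95 pos [546.381   1.718 200.952] rot [-1.571 -0.     0.02 ] F [ 0.671 -4.218  2.78 ] M [-0.698 -0.131 -0.004] q6 -1.727421992725563 w 11.925969239106289
```

Emit:
arm_command([
  [0,0.0008,-0.0005,0],
  [0,0.0008,0,0],
  [0,0,0,0],
])

```text
time: 10.3
tool_pos: [546.3, 1.6, 199.2]
tcp_rot: [-1.57, 0.0, 0.02]
contact_force: [1.9, -2.1, 2.5]
grip_width: 11.9
```

Emit:
arm_command([
  [0,0.0006,0,0],
  [0,0,0,0],
])

```text
time: 10.5
tool_pos: [546.3, 1.6, 198.6]
tcp_rot: [-1.57, 0.0, 0.02]
contact_force: [1.1, -1.0, 1.8]
grip_width: 11.8
```

Emit:
arm_command([
  [0,0.0006,0,0],
  [0,0,0,0],
])

```text
time: 10.7
tool_pos: [546.3, 1.6, 198.1]
tcp_rot: [-1.57, 0.0, 0.02]
contact_force: [1.2, 0.4, 2.7]
grip_width: 12.0
```

Emit:
arm_command([
  [0,0.0006,0,0],
  [0,0,0,0],
])

```text
time: 10.9
tool_pos: [546.3, 1.5, 197.5]
tcp_rot: [-1.571, 0.0, 0.02]
contact_force: [2.1, -1.1, 2.8]
grip_width: 11.6
```

```bash
python3 st.py
```

```text
t 11.0 pos [546.323   1.496 197.53 ] rot [-1.571  0.     0.02 ] F [ 0.858 -1.204  2.578] M [-0.161 -0.107 -0.018] q6 -1.7284534874394744 w 11.724459805592444
```

Emit:
arm_command([
  [0,0.0006,0,0],
  [0,0,0,0],
])

```text
time: 11.25
tool_pos: [546.3, 1.5, 196.9]
tcp_rot: [-1.571, 0.0, 0.02]
contact_force: [1.0, -0.7, 2.4]
grip_width: 11.7
```

Emit:
arm_command([
  [0,0.0004,0,0],
  [0,0,0,0],
])

```text
time: 11.45
tool_pos: [546.4, 1.5, 196.8]
tcp_rot: [-1.571, -0.0, 0.02]
contact_force: [-0.8, -0.5, 3.7]
grip_width: 11.6
```

```bash
python3 st.py
```

```text
t 11.55 pos [546.366   1.448 196.818] rot [-1.571 -0.     0.02 ] F [-0.47  -0.403  4.418] M [-0.069  0.05   0.026] q6 -1.7284374740756308 w 11.61424418969479
```

Emit:
arm_command([
  [0,0.0004,0,0],
  [0,0,0,0],
])

```text
time: 11.8
tool_pos: [546.4, 1.4, 196.8]
tcp_rot: [-1.571, -0.001, 0.02]
contact_force: [-1.5, 0.3, 7.2]
grip_width: 11.9
```

```bash
python3 st.py
```

```text
t 11.9 pos [546.387   1.444 196.765] rot [-1.571 -0.001  0.02 ] F [-1.581 -0.311  7.196] M [-0.074  0.196 -0.004] q6 -1.7284444067361873 w 11.819731762876767
```

Bottomed: force rises with no further travel, total drop about 8.8 mm. Now screwing forward at the thread pitch of 0.033 mm/deg.

Emit:
arm_command([
  [0,0.0001,0,3],
  [0,0.0001,0,3],
  [0,0.0001,0,3],
  [0,0.0001,0,3],
  [0,0.0001,0,3],
])

```text
time: 12.45
tool_pos: [546.6, 1.4, 196.3]
tcp_rot: [-1.571, -0.001, -0.244]
contact_force: [-1.4, -0.8, 7.4]
grip_width: 11.6
```

```bash
echo "print('tau6',o['tau'][5])">>st.py; python3 st.py
```

```text
t 12.55 pos [546.602   1.486 196.254] rot [-1.571 -0.001 -0.245] F [-0.734 -0.539  6.679] M [-0.082  0.072  0.091] q6 -1.4652892784163853 w 11.751820957011967
tau6 0.49394046887755394
```

Emit:
arm_command([
  [0,0.00013,0,4],
  [0,0.00013,0,4],
  [0,0.00013,0,4],
  [0,0.00013,0,4],
  [0,0,0,0],
])

```text
time: 13.1
tool_pos: [547.2, 1.7, 195.9]
tcp_rot: [-1.569, -0.002, -0.523]
contact_force: [1.2, 1.2, 7.3]
grip_width: 12.1
```

```bash
python3 st.py
```

```text
t 13.2 pos [547.146   1.689 195.946] rot [-1.569 -0.002 -0.522] F [1.53  0.66  7.331] M [ 0.031 -0.13  -0.001] q6 -1.1872482995217453 w 11.56963940064813
tau6 0.017998649273067713
```

Emit:
arm_command([
  [0,0.00013,0,4],
  [0,0.00013,0,4],
  [0,0.0001,0,3],
  [0,0,0,0],
])

```text
time: 13.65
tool_pos: [547.4, 1.8, 195.9]
tcp_rot: [-1.568, -0.002, -0.714]
contact_force: [1.9, 1.6, 8.0]
grip_width: 11.8
```

```bash
python3 st.py
```

```text
t 13.75 pos [547.416   1.803 195.924] rot [-1.568 -0.002 -0.714] F [1.548 1.612 8.085] M [ 0.105 -0.14   0.07 ] q6 -0.9953936184938846 w 11.727140025259876
tau6 0.05938305985182524
```

```bash
python3 - <<'E'
from h import *
p,c=cap('wrist');a=p['img'][200:400,200:440];p2,c2=cap('side');u=p2['img'][170:270,240:360]
save('w4',np.hstack([cv2.resize(a,(480,400)),cv2.resize(u,(320,400),interpolation=cv2.INTER_CUBIC)]))
E
```

```text
(no output)
```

View pics/w4.png

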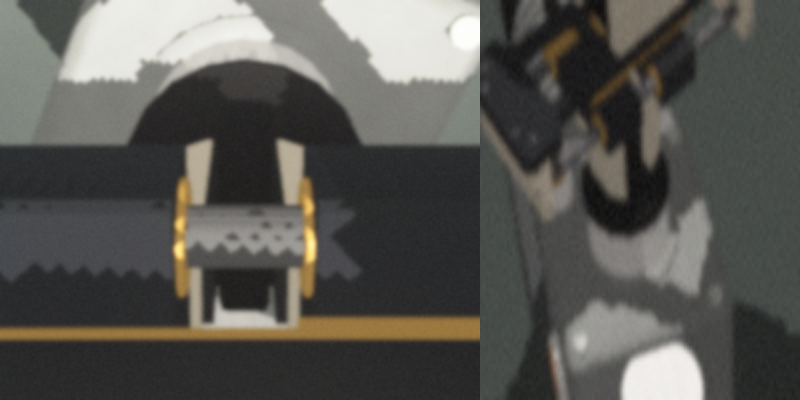

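The plug is still squarely between the pads and the pointer is centred, so it turned with the gripper. Continuing in smaller steps.

Emit:
arm_command([
  [0,0.00013,0,4],
  [0,0.00013,0,4],
  [0,0,0,0],
])

```text
time: 14.2
tool_pos: [547.6, 1.9, 195.9]
tcp_rot: [-1.567, -0.002, -0.854]
contact_force: [1.6, 1.5, 9.5]
grip_width: 12.1
```

```bash
python3 st.py
```

```text
t 14.3 pos [547.618   1.916 195.919] rot [-1.567 -0.002 -0.853] F [1.732 1.976 9.42 ] M [ 0.194 -0.164  0.019] q6 -0.8556732361271837 w 11.668727550127318
tau6 0.04691937938332558
```

The z reading has levelled off at 195.92 while force rises and torque stays at zero. The flange is probably touching the gasket, with thread clearance being taken up. Turning on in small steps without adding more down command.

Emit:
arm_command([
  [0,0,0,3],
  [0,0,0,0],
])

```text
time: 14.55
tool_pos: [547.6, 1.9, 195.9]
tcp_rot: [-1.567, -0.002, -0.906]
contact_force: [2.2, 2.1, 10.5]
grip_width: 11.7
```

```bash
echo "print('q',o['joint_positions'])">>st.py; python3 st.py
```

```text
t 14.65 pos [547.664   1.933 195.933] rot [-1.567 -0.002 -0.905] F [2.175 1.974 9.975] M [ 0.239 -0.17   0.085] q6 -0.8034693436251367 w 11.874729686003588
tau6 0.10025995317846537
q [-0.137  0.414  1.525  0.001  1.198 -0.803]
```

Emit:
arm_command([
  [0,0,0.0003,3],
  [0,0,0,0],
])

```text
time: 14.9
tool_pos: [547.8, 2.0, 195.9]
tcp_rot: [-1.567, -0.002, -0.958]
contact_force: [1.9, 1.7, 10.0]
grip_width: 11.8
```

Emit:
arm_command([
  [0,0,0,2],
  [0,0,0,0],
])

```text
time: 15.1
tool_pos: [547.8, 2.1, 195.9]
tcp_rot: [-1.567, -0.002, -0.993]
contact_force: [2.1, 1.1, 10.9]
grip_width: 11.9
```

```bash
python3 st.py
```

```text
t 15.2 pos [547.824   2.055 195.93 ] rot [-1.567 -0.002 -0.992] F [ 2.047  1.611 10.13 ] M [ 0.171 -0.124  0.149] q6 -0.7158896119015133 w 12.089781235973051
tau6 0.15593326650559902
q [-0.137  0.415  1.525  0.001  1.198 -0.716]
```

Emit:
arm_command([
  [0,0,0,3],
  [0,0,0,0],
])

```text
time: 15.45
tool_pos: [547.9, 2.1, 195.9]
tcp_rot: [-1.567, -0.002, -1.046]
contact_force: [2.1, 2.5, 8.9]
grip_width: 11.9
```

```bash
python3 st.py
```

```text
t 15.55 pos [547.869   2.072 195.933] rot [-1.567 -0.001 -1.045] F [2.116 1.893 9.484] M [ 0.177 -0.18   0.083] q6 -0.6633927539543422 w 11.763352856130801
tau6 0.09186709765344858
q [-0.137  0.415  1.525  0.001  1.198 -0.663]
```

Still consistent with clearance take-up: geometry with about a 1.25 mm gasket predicts snug near 70–88° forward, and I'm at 61°. Continuing.

Emit:
arm_command([
  [0,0,0,2],
  [0,0,0,2],
  [0,0,0,0],
])

```text
time: 15.9
tool_pos: [547.9, 2.1, 195.9]
tcp_rot: [-1.567, -0.001, -1.115]
contact_force: [2.0, 1.7, 10.5]
grip_width: 11.7
```

```bash
python3 st.py
```

```text
t 16.0 pos [547.919   2.086 195.943] rot [-1.567 -0.001 -1.115] F [ 1.91   1.635 10.054] M [ 0.237 -0.168  0.127] q6 -0.5936970389239966 w 12.001739030180707
tau6 0.14419552870094776
q [-0.137  0.415  1.525  0.001  1.198 -0.594]
```

Emit:
arm_command([
  [0,0,0,2],
  [0,0,0,1.5],
  [0,0,0,0],
])

```text
time: 16.35
tool_pos: [548.0, 2.1, 195.9]
tcp_rot: [-1.567, -0.001, -1.176]
contact_force: [3.0, 1.7, 9.7]
grip_width: 11.7
```

```bash
python3 st.py
```

```text
t 16.45 pos [547.977   2.116 195.906] rot [-1.567 -0.001 -1.175] F [2.784 1.925 9.495] M [ 0.205 -0.221  0.217] q6 -0.5328134458797715 w 11.906615799899098
tau6 0.218995395116508
q [-0.137  0.415  1.525  0.001  1.198 -0.533]
```

Emit:
arm_command([
  [0,0,0,2],
  [0,0,0,0],
])

```text
time: 16.7
tool_pos: [548.0, 2.2, 195.9]
tcp_rot: [-1.567, -0.001, -1.211]
contact_force: [3.3, 2.2, 9.4]
grip_width: 12.3
```

```bash
python3 st.py
```

```text
t 16.8 pos [548.013   2.161 195.889] rot [-1.567 -0.001 -1.21 ] F [2.875 2.052 8.983] M [ 0.227 -0.236  0.283] q6 -0.49794393613397797 w 11.901894332358397
tau6 0.2715198788791895
q [-0.137  0.415  1.525  0.001  1.198 -0.498]
```

Emit:
arm_command([
  [0,0,0,2],
  [0,0,0,0],
])

```text
time: 17.05
tool_pos: [548.0, 2.2, 195.8]
tcp_rot: [-1.567, -0.001, -1.245]
contact_force: [3.5, 2.2, 9.1]
grip_width: 11.9
```

```bash
python3 st.py
```

```text
t 17.15 pos [548.038   2.203 195.839] rot [-1.567 -0.001 -1.245] F [3.413 2.414 8.846] M [ 0.23  -0.278  0.376] q6 -0.46313976564459863 w 11.70949634262422
tau6 0.3518401365727186
q [-0.137  0.415  1.525  0.001  1.198 -0.463]
```

Emit:
arm_command([
  [0,0,0,2],
  [0,0,0,0],
])

```text
time: 17.4
tool_pos: [548.1, 2.2, 195.8]
tcp_rot: [-1.566, -0.001, -1.28]
contact_force: [3.0, 2.9, 8.7]
grip_width: 11.7
```

```bash
python3 st.py
```

```text
t 17.5 pos [548.078   2.236 195.826] rot [-1.566 -0.001 -1.279] F [2.917 2.511 8.712] M [ 0.284 -0.334  0.564] q6 -0.4286179363498608 w 11.625779685657216
tau6 0.5835938081145287
q [-0.136  0.415  1.525  0.001  1.198 -0.429]
```

Torque is 0.56–0.58 N m, inside the 0.3–0.7 snug window, and rose sharply at about 76.5° forward. Relieving the bearing force, then opening partway and lifting clear.

Emit:
arm_command([
  [0,-0.0004,0,0],
  [0,-0.0004,0,0],
  [0,0,0,0],
])

```text
time: 17.85
tool_pos: [548.0, 2.2, 195.9]
tcp_rot: [-1.567, -0.0, -1.279]
contact_force: [5.0, 2.0, 2.5]
grip_width: 11.8
```

Emit:
arm_command([
  [0,0,0,0],
  [0,0,0,0],
  [0,0,0,0],
  [0,0,0,0],
  [0,0,0,0],
], claw=165)

```text
time: 18.35
tool_pos: [546.4, 1.6, 195.2]
tcp_rot: [-1.571, 0.0, -1.281]
contact_force: [-0.0, 0.0, 0.3]
grip_width: 32.2
```

```bash
python3 st.py
```

```text
t 18.45 pos [546.47    1.563 195.231] rot [-1.571  0.    -1.281] F [-0.283 -0.062 -0.117] M [-0.094  0.03  -0.007] q6 -0.4277482692146715 w 32.234015867316224
tau6 0.00024751798264333047
q [-0.137  0.415  1.526  0.     1.201 -0.428]
```

Emit:
arm_command([
  [0,-0.005,0,0],
  [0,-0.02,0,0],
  [0,-0.03,0,0],
  [0,-0.03,0,0],
  [0,-0.03,0,0],
])

```text
time: 19.0
tool_pos: [546.4, 1.6, 312.0]
tcp_rot: [-1.57, -0.0, -1.28]
contact_force: [0.7, 0.2, 1.0]
grip_width: 32.4
```

Emit:
arm_command([
  [-0.03,-0.02,0,0],
  [-0.04,-0.02,0,0],
  [-0.04,-0.02,0,0],
  [-0.04,0,0,0],
  [0,0,0,0],
])

```text
time: 19.5
tool_pos: [502.3, 149.2, 371.8]
tcp_rot: [-1.568, 0.001, -1.275]
contact_force: [0.1, -0.5, -0.8]
grip_width: 32.4
```

```bash
python3 st.py; python3 - <<'E'
from h import *
np.set_printoptions(precision=1,suppress=True)
ims=[]
for n in('wrist','side','top'):
    p,c=cap(n)
    for r in vision.find_in(p,'plug_wing')[:3]:
        X=c[:3,:3]@r['xyz']+c[:3,3]; print(n,round(r['confidence'],2),X,proj(p,c,X)[0])
    u,v=proj(p,c,[546,1,200])[0].astype(int); u=np.clip(u,60,580);v=np.clip(v,60,420);h=60 if n=='wrist' else 32
    ims.append(cv2.resize(np.clip((p['img'][v-h:v+h,u-h:u+h]/160.)**.6*255,0,255).astype(np.uint8),(266,266),interpolation=cv2.INTER_CUBIC))
save('f',cv2.resize(np.hstack(ims),(798,266)))
E
```

```text
t 19.6 pos [502.866 147.342 371.236] rot [-1.569  0.    -1.277] F [ 0.266 -0.512 -0.369] M [-0.063  0.055 -0.025] q6 -0.1566093029518215 w 32.37592480605914
tau6 0.08282247930765152
q [ 0.136  0.274  1.252 -0.     1.615 -0.157]
wrist 0.81 [585.6 181.1  48.6] [386.6 191.4]
wrist 0.7 [382.  179.4  11. ] [250.6 149.5]
wrist 0.58 [547.3  -0.  182. ] [323.8 347.9]
side 0.75 [587.9 190.7  52. ] [259.9 332.6]
side 0.7 [551.6   7.2 186.7] [292.7 215.8]
side 0.6 [372.2  42.5  26.6] [378.7 288.1]
top 0.64 [363.9  36.3  27.6] [289.6 303.2]
top 0.36 [559.7 452.2  -1.8] [122.6 220.5]
```

View pics/f.png

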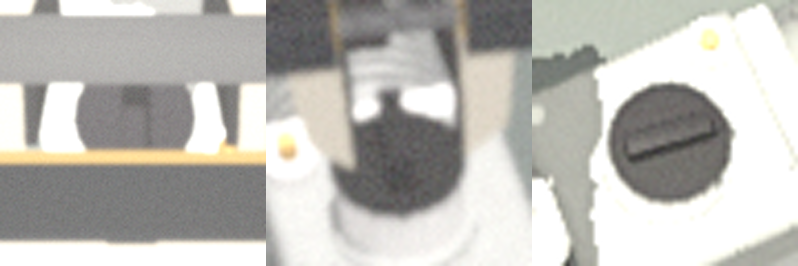

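The plug sits flat on the neck: side crop shows the flange at (400,190) directly on the neck, and the top crop shows the wing turned about 30° clockwise net. The arm is clear, so I'm handing in.

```bash
python3 -c "
from plant import bot,job
print(bot.get_obs()['contact_force'],bot.get_obs()['time']);print(job.close_job())"
```

```text
[0.34435055 0.61478504 0.16507231] 19.95
the job is handed in; nothing more can be done
None
```

The filler plug is screwed down and snug on the neck. I handed the job in at 19.95 s with the arm clear and touching nothing.

- **Finding the thread:** I gripped the middle-sized plug by its wing and bore down with about 8–10 N. Turning backward, it began to drop at about 35°. I followed it to the bottom by about 42°, a drop of about 8.9 mm against the stated 8.
- **Screwing down:** It took about 74.5° forward. The turning moment rose to 0.56–0.58 N m, inside the 0.3–0.7 snug range.
- **Letting go:** I eased the downward force, opened the jaws partway and lifted clear. The wrist force then read about zero.

**Last checks:** The pictures show the plug upright and flat on the neck. Its wing is turned about 30° clockwise from where it started, matching the 32° net turn I commanded. I did not touch the parts on the bench.

**What disagreed:**
- **Height reading:** Height stayed flat at about 195.9 mm for much of the forward turn. I took this as the flange resting on the gasket while the thread clearance closed, but I could not confirm that directly.
- **Position reading:** It drifted sideways by about 1.5 mm while gripped, with no more than about 5 N of sideways force.
- **Final picture:** The network missed the plug in the last top picture, though it is visible there.

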